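# Tip the yellow case box out of its packed rack

## Robot

A 7-joint arm with a two-finger parallel gripper is mounted at the origin on a cart in front of the work surface, level with it; the furniture and walls round the work are solid. World frame = base frame: x ahead of the robot, y to its left, z up, the work surface at z = 0. Lengths are in m, angles in degrees, forces in N, time in s.
With the tool pointing down it reaches from about 0.4 to 0.9 m from the base axis. Payload 5.5 kg.
Tool frame: the origin (TCP) lies midway between the tips of the shut fingers; the grasp point (between the pads) lies pinch_z behind it (pinch_z is the distance from the TCP to the grasp point, in m); z points along the fingers, y is the line along which they close (so a half turn about z gives the same grasp; the last joint's range is limited). The gripper opens to 85 mm and grips with 20 to 120 N. Pads are 22 mm wide; open, the fingers measure 114 mm over their backs; the gripper's body (76 mm by 85 mm) begins 54 mm behind the grasp point. The pads swing forward as they close: fully open they stand 13 mm farther back than shut.
Start: joints at [-56.368, 28.699, -24.465, 88.831, 12.651, 65.22, -12.049], TCP at [0.207, 0.616, 0.231] pointing down, gripper open.
Joint ranges: [-164.97, 164.97], [-17.58, 116.51], [-87.97, 89.64], [11.32, 138.91], [-80.73, 260.73], [10.89, 115.49], [-147.41, 147.41]. Speed limits (degrees/s): [147.25, 147.25, 180, 180, 180, 180, 180].

## Interface

Orientations are given as [roll, pitch, yaw] about the fixed x, y, z axes, in that order (R = Rz(yaw) Ry(pitch) Rx(roll)).
In Python, from workcell import * gives the robot as it stands.
- The arm moves only by the tool servo_tool, never from a script. Its argument "commands" is a list that holds one entry, the list of rows, each a list of 7 numbers: the shift along the tool's x, y, z normalised to -1 to 1, where 1 is 0.5 m, then the turn, a rotation vector about the tool's x, y, z normalised to -1 to 1, where 1 is 45 degrees, then the opening, from -1 (shut) to 1 (fully open). A call has 1 to 20 rows; each row is the pose to reach, as a shift and turn from the pose commanded when the call began, along the tool's axes at that moment; what a row does not reach only later rows make up. A row lasts 1/12 s, in which the tool goes at most 41.7 mm and 7.16 degrees, less where a joint would pass 70% of its speed; a pose out of reach is approached as far as the arm can. A call with a number of a shift or a turn outside -1 to 1 is refused whole. A call with a gripper value outside its range is refused whole. The fingers move at their own pace and stop on an object; "newtons" is the grip in N (left out, the last holds). Time passes only in rows, so rows that repeat a pose let the fingers close. It gives the time, the measured TCP pose, the force, the opening and the grip force at its end, in the units of the state.
- observe(): the state, without advancing time (a new reading comes with each control period).
- snapshot(name): name is "scene" or "top" or "wrist"; returns a dict with "image" (420x560x3 uint8, red, green, blue), "z_map" (420x560 float32, m along the optical axis (not along the pixel's ray), 0 where there is no reading), "fx", "fy", "cx", "cy" (pixels), "distortion" ([k1, k2, p1, p2, k3] as OpenCV has them; the pictures are not rectified), "R" (3x3) and "t" (3): a world point X has camera coordinates R X + t; the wrist camera has in their place "mount" (4x4, takes a point from camera to tool coordinates, whose origin is the TCP and whose axes are the flange's). Camera axes: x right, y down, z forward; pixel columns grow to the right and rows downward; lengths in m; the calibration is good to about 2 mm. A picture is of the moment at which its call begins: read the wrist's pose just before it.
- job_done(): hands the job in; it is judged then, once.
Trained networks look in a picture, given as the dict that the camera call returned (one of the last four; its "shot" number tells which), for a name from the list of things; names that differ only in an ending like _2 or _b are one class to them, and where a whole thing is asked for, a point or a joint stands for the part that bears it (a point fixed in the world has none). Each returns a list of dicts, best first, with "confidence" (0 to 1); they miss things now and then, are a little off and sometimes report something else, mostly with a low value. They report only what shows in the picture. A call takes as long as a camera call. They do not tell look-alikes from the thing itself.
- boxes_of(target, picture): "extent" ([left, top, right, bottom] as shares, 0 to 1, of the picture: columns of its width, rows of its height, round what is visible of it).
The state is a dict: "time": time; "joint_positions": joint angles; "dq": joint speeds; "tau": joint torques, N m; "position": TCP position; "tool_rot": TCP orientation; "force": force on the tool from outside, world axes, zero at the start; "moment": the same for the moment, N m; "finger_gap": finger opening in m; "grip_force": force on a finger pad.
Only numpy, scipy, OpenCV 4.12 (cv2) and the standard library are available. Lean on these libraries where they do the work, as an engineer would, in place of code of your own. Each camera call takes 0.05 s, during which the arm holds its last target. There are 200 camera calls.

## Task

Take the case box with the yellow lid out of the packed rack and stand it upright inside the shallow steel tray, leaving the other two boxes standing in the rack. A catch at the back stops it from being pulled straight up, so hold it by the tab on its lid, tip its top well out toward the rack's open front (some twenty degrees) with its foot still in the rack, and only then lift it.

Things in the scene. Friction and masses are not known exactly. Their poses are not given: they have to be found in the camera images.
- yellow_tab (a point): centre of the grip tab (12 x 16 x 26 mm tall) on the yellow-lidded white case box, which is 70 deep (x) x 32 wide (y) x 100 mm tall, about 0.2 kg. This point is 113 mm above the box's underside, 13 mm above its lid, 17 mm behind its front face, midway in y. Box axes: x from front to rear, z up. The box tips about its lower front edge, top toward its -x, the rack's open front.
- blue_tab (a point): same point on the like blue-lidded box. All three stand side by side along y, 1.5 mm apart, in any order, in a fixed grey rack: floor 6 mm thick, front sill 8 mm above it and 2 mm before the boxes, side walls 70 mm and back panel 100 mm above the worktop (lower than the lids). It stays in the rack.
- red_tab (a point): same point on the like red-lidded box; it stays. The catch: a rib across each box's rear, 8 mm deep, its top 74 mm above the underside, lies 12 mm below a fixed rail on the rack's back panel; a box tipped forward 7 degrees or more is clear of it.
- tray: shallow open steel tray fixed to the worktop, outside 150 (x) x 140 (y) x 12 mm, walls 4 mm; origin at the centre of its underside, inner floor 4 mm above that, axes along its sides, z up.
Not all that is in view belongs to the job. What is shaped like the part that bears red_tab but black or turquoise is not meant.

How it is judged:
By the outcome, as a careful person would: the job done as asked, in the order asked, and still so for the second after the job is handed in, with the robot touching nothing.
It also fails if it takes over 42 s, if anything falls off the work surface, if the arm or the gripper's body presses on something with over 40 N, if the wrist force passes 120 N, or if a joint passes its speed limit or range.

## Working session

There is one attempt and no reset: what is moved stays moved. The work goes in short steps, Python scripts to look and compute and a tool call to move; the robot and the scene stay as the last step left them, time stands still between calls to the robot, and variables do not carry over. Pictures are saved under pics/ and viewed, at most 10 in all, crops included, and the job is handed in when it is done.

Besides the shell and the picture viewer there is one more tool, called after "Call:" as name(argument=value, ...) on one line, values as JSON. servo_tool: Moves the arm, as the interface text tells. Its arguments: {"type":"object","properties":{"commands":{"type":"array","items":{"type":"array","items":{"type":"array","items":{"type":"number"}}}},"newtons":{"type":"number"}},"required":["commands"]}

```bash
mkdir -p pics; ls; cat > h.py <<'E'
from workcell import *
import numpy as np, cv2
from scipy.spatial.transform import Rotation as Ro
def save(s,n): cv2.imwrite('pics/'+n+'.png',s['image'][:,:,::-1])
def cam2w(s,st=None):
    if 'R' in s: R=np.array(s['R']);return R.T,-R.T@np.array(s['t'])
    m=np.array(s['mount']);T=Ro.from_euler('xyz',st['tool_rot'],degrees=True).as_matrix()
    return T@m[:3,:3],T@m[:3,3]+np.array(st['position'])
def cloud(s,st=None):
    K=np.array([[s['fx'],0,s['cx']],[0,s['fy'],s['cy']],[0,0,1.]])
    v,u=np.mgrid[:420,:560].astype(np.float32)
    n=cv2.undistortPoints(np.stack([u.ravel(),v.ravel()],1)[:,None],K,np.array(s['distortion'],float))[:,0]
    z=s['z_map'].ravel()
    R,t=cam2w(s,st); P=np.c_[n*z[:,None],z]@R.T+t
    P[z<=0]=np.nan
    return P.reshape(420,560,3)
E
python3 - <<'E'
from h import *
print(observe())
a=snapshot('scene');b=snapshot('top')
for s,n in((a,'scene'),(b,'top')):
    save(s,n);P=cloud(s)
    np.savez('/tmp/'+n,P=P,im=s['image'])
    for t in('yellow_tab','blue_tab','red_tab','tray'):
        for d in boxes_of(t,s)[:3]:
            l,tp,r,bt=np.array(d['extent'])*[560,420,560,420]
            Q=P[int(tp):int(bt)+1,int(l):int(r)+1].reshape(-1,3)
            print(n,t,round(d['confidence'],2),np.round([l,tp,r,bt]),np.round(np.nanmedian(Q,0),3), np.round(np.nanmax(Q[:,2]),3))
E
```

```text
pics
{'time': 0.0, 'joint_positions': array([-56.36690665,  28.75388123, -24.45349903,  88.89329134,
        12.64943214,  65.21896699, -12.04975188]), 'dq': array([-0.00828334,  0.00713167, -0.08392327, -0.07975769,  0.06534673,
       -0.00113994, -0.07855637]), 'tau': array([ 5.30382931e-04, -5.69511008e+01, -5.81660002e+00, -2.80936629e+01,
        1.04994129e-02,  1.19011439e-02, -1.30603837e-05]), 'position': array([0.20662201, 0.61553816, 0.23024557]), 'tool_rot': array([-1.79887157e+02, -5.17551598e-03,  1.61449717e+02]), 'force': array([-0.59716452, -0.18642992,  0.2122255 ]), 'moment': array([ 0.02536131, -0.03603413,  0.01164359]), 'grip_force': 0.0, 'finger_gap': 0.08510384626816196}
scene yellow_tab 0.67 [262. 184. 292. 223.] [0.582 0.094 0.071] 0.133
scene blue_tab 0.58 [252. 176. 282. 215.] [0.556 0.122 0.099] 0.134
scene red_tab 0.93 [242. 142. 266. 178.] [0.607 0.272 0.074] 0.135
scene red_tab 0.85 [306. 169. 335. 214.] [0.702 0.089 0.039] 0.128
scene red_tab 0.67 [244. 174. 274. 203.] [0.551 0.151 0.103] 0.135
scene tray 0.63 [249. 259. 333. 331.] [ 0.495 -0.135  0.003] 0.04
top yellow_tab 0.74 [230. 195. 251. 232.] [0.576 0.106 0.105] 0.135
top blue_tab 0.92 [214. 197. 234. 236.] [0.568 0.14  0.106] 0.137
top red_tab 0.96 [205. 271. 246. 301.] [0.424 0.143 0.004] 0.13
top red_tab 0.92 [149. 184. 178. 220.] [0.606 0.27  0.081] 0.13
top red_tab 0.9 [230. 139. 267. 173.] [0.702 0.09  0.066] 0.13
top tray 0.74 [318. 219. 383. 283.] [ 0.495 -0.136  0.004] 0.018
```

View pics/scene.png

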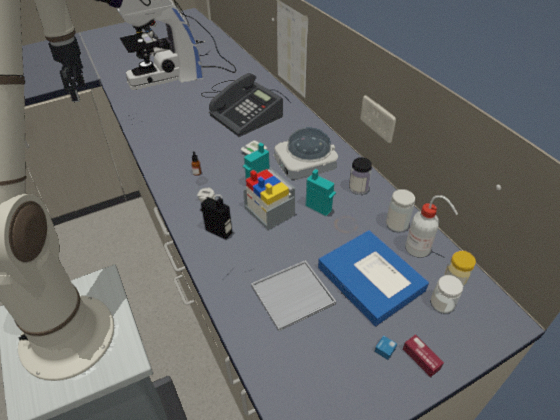

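View pics/top.png

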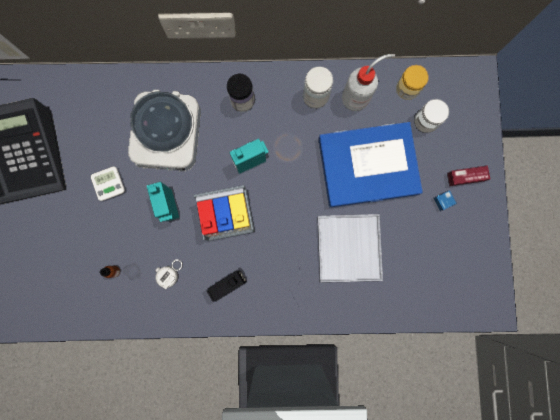

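The rack (top view, columns 197–253, rows 187–240) holds red, blue and yellow from left to right. Yellow is at the −y end, around (240, 212). The tray is around (350, 248). The black and turquoise items are look-alikes. Next I'll fit the tab, rack yaw and tray.

```bash
python3 - <<'E'
from h import *
for n in('top','scene'):
    d=np.load('/tmp/%s.npz'%n);P=d['P'];h=cv2.cvtColor(d['im'],cv2.COLOR_RGB2HSV)
    near=(np.hypot(P[...,0]-.58,P[...,1]-.13)<.09)
    for c,lo,hi in(('y',20,35),('b',105,128),('r',-1,8)):
        m=near&(h[...,0]>lo)&(h[...,0]<hi)&(h[...,1]>130)&(h[...,2]>60)
        lid=P[m&(abs(P[...,2]-.107)<.006)];tab=P[m&(P[...,2]>.124)]
        r=cv2.minAreaRect((lid[:,:2]*1000).astype(np.float32))
        print(n,c,len(lid),np.median(lid,0).round(4),np.round(r[0]),np.round(r[1]),round(r[2],1),'tab',len(tab),tab.mean(0).round(4),tab[:,2].max().round(4))
    m=(abs(P[...,0]-.495)<.11)&(abs(P[...,1]+.135)<.1)&(P[...,2]>.0075)&(P[...,2]<.02)
    r=cv2.minAreaRect((P[m][:,:2]*1000).astype(np.float32));print('tray',m.sum(),r)
    g=near&(h[...,1]<60)&(P[...,2]>.06)&(P[...,2]<.12)
    r=cv2.minAreaRect((P[g][:,:2]*1000).astype(np.float32));print('rack',g.sum(),r)
E
```

```text
top y 445 [0.5825 0.1098 0.1063] [579. 109.] [70. 31.] 10.2 tab 48 [0.5609 0.1069 0.1322] 0.1352
top b 442 [0.5769 0.143  0.1064] [573. 143.] [70. 31.] 9.9 tab 48 [0.5552 0.1394 0.1322] 0.1369
top r 435 [0.5713 0.1747 0.1063] [567. 176.] [70. 31.] 9.8 tab 51 [0.5495 0.1723 0.1319] 0.1348
tray 719 ((514.4619750976562, -134.83453369140625), (179.4312744140625, 143.07290649414062), 0.30399084091186523)
rack 492 ((578.0527954101562, 143.49661254882812), (93.83247375488281, 109.52397918701172), 9.789422035217285)
scene y 220 [0.5813 0.1038 0.105 ] [579. 107.] [71. 34.] 11.6 tab 29 [0.5612 0.1026 0.1292] 0.1328
scene b 143 [0.5745 0.1411 0.1053] [573. 141.] [71. 32.] 10.7 tab 21 [0.5549 0.135  0.1289] 0.1337
scene r 122 [0.5726 0.1755 0.1053] [566. 175.] [69. 31.] 11.0 tab 28 [0.5491 0.1678 0.1304] 0.1346
tray 622 ((514.4893188476562, -134.8740997314453), (180.0147247314453, 144.4298553466797), 0.602954089641571)
rack 494 ((578.3743896484375, 141.56997680664062), (94.99922180175781, 112.7724380493164), 9.68233585357666)
```

```bash
cat >> h.py <<'E'
def rel(p,rpy,st=None):
    "shift/turn numbers from current tool pose to world pose p,rpy"
    st=st or observe(); R0=Ro.from_euler('xyz',st['tool_rot'],degrees=True)
    s=R0.inv().apply(np.array(p)-st['position'])/.5
    t=(R0.inv()*Ro.from_euler('xyz',rpy,degrees=True)).as_rotvec(degrees=True)/45
    return np.r_[s,t].round(4).tolist()
E
python3 - <<'E'
from h import *
import workcell
print([k for k in dir(workcell) if not k.startswith('__')], globals().get('pinch_z'))
print(rel([.561,.106,.26],[180,0,100]),rel([.561,.106,.26],[180,0,125]))
d=np.load('/tmp/top.npz');P=d['P']
for lo,hi in((.002,.0065),(.0085,.02)):
    m=(abs(P[...,0]-.495)<.085)&(abs(P[...,1]+.135)<.085)&(P[...,2]>lo)&(P[...,2]<hi)
    Q=P[m];print(len(Q),np.percentile(Q,[3,50,97],axis=0).round(3))
print(snapshot('wrist')['mount'])
E
```

```text
['Unreachable', 'boxes_of', 'job_done', 'observe', 'pinch_z', 'snapshot'] 0.0187
[-0.9963, -0.7419, -0.0574, -0.0001, 0.0, 1.3655] [-0.9963, -0.7419, -0.0574, -0.0001, 0.0, 0.8099]
2958 [[ 0.424 -0.202  0.002]
 [ 0.497 -0.134  0.004]
 [ 0.568 -0.063  0.006]]
521 [[ 0.426 -0.204  0.009]
 [ 0.499 -0.134  0.012]
 [ 0.574 -0.064  0.016]]
[[-3.39908634e-05 -9.53581672e-01 -3.01134510e-01  7.85388581e-02]
 [ 9.99999578e-01 -3.09035972e-04  8.65726714e-04 -1.10363680e-03]
 [-9.18602524e-04 -3.01134354e-01  9.53581280e-01 -1.42219400e-01]
 [ 0.00000000e+00  0.00000000e+00  0.00000000e+00  1.00000000e+00]]
```

Call:
servo_tool(commands=[[[-0.3,-0.22,-0.05,0,0,0.3,0.2],[-0.996,-0.742,-0.05,0,0,0.81,0.0],[-0.996,-0.742,-0.05,0,0,0.81,0.0],[-0.996,-0.742,-0.05,0,0,0.81,0.0],[-0.996,-0.742,-0.05,0,0,0.81,0.0],[-0.996,-0.742,-0.05,0,0,0.81,0.0],[-0.996,-0.742,-0.05,0,0,0.81,0.0],[-0.996,-0.742,-0.05,0,0,0.81,0.0],[-0.996,-0.742,-0.05,0,0,0.81,0.0],[-0.996,-0.742,-0.05,0,0,0.81,0.0],[-0.996,-0.742,-0.05,0,0,0.81,0.0],[-0.996,-0.742,-0.05,0,0,0.81,0.0],[-0.996,-0.742,-0.05,0,0,0.81,0.0],[-0.996,-0.742,-0.05,0,0,0.81,0.0],[-0.996,-0.742,-0.05,0,0,0.81,0.0],[-0.996,-0.742,-0.05,0,0,0.81,0.0],[-0.996,-0.742,-0.05,0,0,0.81,0.0],[-0.996,-0.742,-0.05,0,0,0.81,0.0],[-0.996,-0.742,-0.05,0,0,0.81,0.0]]])

```text
time: 2.13
position: [0.56, 0.1079, 0.2562]
tool_rot: [-180.0, -0.1, 125.1]
force: [0.1, 1.6, -0.0]
finger_gap: 0.0427
grip_force: 0.0
```

```bash
python3 - <<'E'
from h import *
s=observe();print(s['joint_positions'],s['force'],s['finger_gap']);print(rel([.561,.106,.22],[180,0,100]))
E
```

```text
[-11.78889423  17.36813483  -2.18756814  99.6404724    0.66460198
  63.02881449  20.96371203] [ 0.10981462  1.56288164 -0.02951019] 0.04268914979944302
[-0.0044, -0.0007, 0.0724, -0.0003, -0.0014, 0.5587]
```

Call:
servo_tool(commands=[[[-0.004,0,0.07,0,0,0.56,-0.1],[-0.004,0,0.07,0,0,0.56,-0.1],[-0.004,0,0.07,0,0,0.56,-0.1],[-0.004,0,0.07,0,0,0.56,-0.1],[-0.004,0,0.07,0,0,0.56,-0.1],[-0.004,0,0.07,0,0,0.56,-0.1],[-0.004,0,0.07,0,0,0.56,-0.1]]])

```text
time: 2.72
position: [0.5617, 0.1057, 0.2215]
tool_rot: [180.0, -0.0, 100.0]
force: [-0.6, -0.1, 0.0]
finger_gap: 0.0384
grip_force: 0.0
```

```bash
python3 - <<'E'
from h import *
st=observe();s=snapshot('wrist');save(s,'w1')
P=cloud(s,st);h=cv2.cvtColor(s['image'],cv2.COLOR_RGB2HSV)
print(st['position'],st['tool_rot'],st['finger_gap'])
near=(np.hypot(P[...,0]-.58,P[...,1]-.13)<.09)
for c,lo,hi in(('y',20,35),('b',105,128),('r',-1,8)):
    m=near&(h[...,0]>lo)&(h[...,0]<hi)&(h[...,1]>130)&(h[...,2]>50)
    lid=P[m&(abs(P[...,2]-.106)<.006)];tab=P[m&(P[...,2]>.127)&(P[...,2]<.14)]
    for Q in(lid,tab):
        if len(Q)<9:continue
        r=cv2.minAreaRect((Q[:,:2]*1000).astype(np.float32));print(c,len(Q),np.round(r[0],1),np.round(r[1],1),round(r[2],1),np.median(Q[:,2]).round(4))
E
```

```text
[0.56171663 0.1056842  0.22150728] [ 1.79981342e+02 -2.12069757e-02  1.00038424e+02] 0.038361418962405636
y 3313 [579.2 109. ] [69.4 32.3] 9.4 0.1053
y 400 [560.9 106.5] [11.7 15.6] 9.9 0.1311
b 3646 [573.4 142. ] [69.6 31.1] 9.9 0.1056
b 447 [555.5 138.4] [11.9 16. ] 10.0 0.1314
r 4167 [567.9 175. ] [69.2 31.6] 9.4 0.1056
r 472 [549.7 171.3] [11.4 15.3] 9.9 0.1315
```

View pics/w1.png

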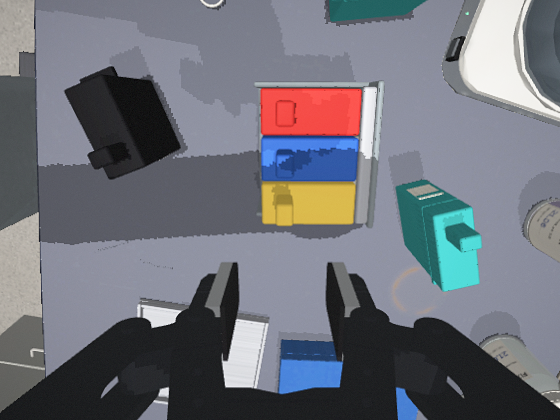

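The wrist view shows the yellow lid at rows 182–224 with its tab at about (284, 205), at the rack's end, and the black look-alike well off to the left. The tab centre is (0.561, 0.1065) and the yaw is 9.9°, so I'll descend.

Call:
servo_tool(commands=[[[0.0015,-0.001,0.08,0,0,0,-0.1],[0.0015,-0.001,0.14,0,0,0,-0.15],[0.0015,-0.001,0.18,0,0,0,-0.2],[0.0015,-0.001,0.21,0,0,0,-0.25],[0.0015,-0.001,0.223,0,0,0,-0.3],[0.0015,-0.001,0.223,0,0,0,-0.3],[0.0015,-0.001,0.223,0,0,0,-0.3]]])

```text
time: 3.35
position: [0.5618, 0.1052, 0.1102]
tool_rot: [180.0, -0.0, 99.8]
force: [-0.1, -1.1, 1.9]
finger_gap: 0.0299
grip_force: 0.0
```

Call:
servo_tool(commands=[[[0,0,0,0,0,0,-0.5],[0,0,0,0,0,0,-0.6],[0,0,0,0,0,0,-0.7],[0,0,0,0,0,0,-1],[0,0,0,0,0,0,-1],[0,0,0,0,0,0,-1],[0,0,0,0,0,0,-1],[0,0,0,0,0,0,-1]]], newtons=60)

```text
time: 4.02
position: [0.5628, 0.1054, 0.1112]
tool_rot: [179.8, -0.0, 99.8]
force: [0.5, 1.5, 5.9]
finger_gap: 0.0106
grip_force: 61.5
```

Call:
servo_tool(commands=[[[0,-0.0074,-0.0015,-0.0444,0,0,-1],[0,-0.0147,-0.002,-0.0889,0,0,-1],[0,-0.022,-0.0025,-0.1333,0,0,-1],[0,-0.0294,-0.003,-0.1778,0,0,-1],[0,-0.0368,-0.003,-0.2222,0,0,-1],[0,-0.0442,-0.003,-0.2667,0,0,-1],[0,-0.0442,-0.003,-0.2667,0,0,-1]]])

```text
time: 4.6
position: [0.5396, 0.1014, 0.1122]
tool_rot: [167.8, -0.0, 99.8]
force: [2.7, 0.4, -0.9]
finger_gap: 0.0102
grip_force: 60.4
```

Call:
servo_tool(commands=[[[0,-0.0087,-0.0012,-0.0555,0,0,-1],[0,-0.0173,-0.0022,-0.111,0,0,-1],[0,-0.026,-0.0028,-0.167,0,0,-1],[0,-0.0347,-0.0031,-0.222,0,0,-1],[0,-0.0347,-0.0031,-0.222,0,0,-1],[0,-0.0347,-0.0031,-0.222,0,0,-1]]])

```text
time: 5.1
position: [0.5235, 0.0987, 0.1098]
tool_rot: [158.0, 0.0, 99.8]
force: [1.9, 0.1, -0.2]
finger_gap: 0.0107
grip_force: 60.4
```

```bash
python3 - <<'E'
from h import *
st=observe();s=snapshot('scene');cv2.imwrite('pics/s2.png',cv2.resize(s['image'][120:260,170:370,::-1],(800,560)))
p=st['position'];r=st['tool_rot']
print(p,r,st['joint_positions'])
for dz in(.03,.06,.09,.125): print(dz,rel(p+[0,0,dz],r,st))
E
```

```text
[0.52345446 0.09870147 0.10981519] [1.57976158e+02 1.35760956e-03 9.98225368e+01] [-18.91170362  15.49121631   4.53889759 130.81409862   3.1483198
  11.81147715  -7.9059864 ]
0.03 [-0.0, 0.0225, -0.0556, 0.0, 0.0, 0.0]
0.06 [-0.0, 0.045, -0.1112, 0.0, 0.0, 0.0]
0.09 [-0.0, 0.0675, -0.1669, 0.0, 0.0, 0.0]
0.125 [-0.0, 0.0937, -0.2318, 0.0, 0.0, 0.0]
```

View pics/s2.png

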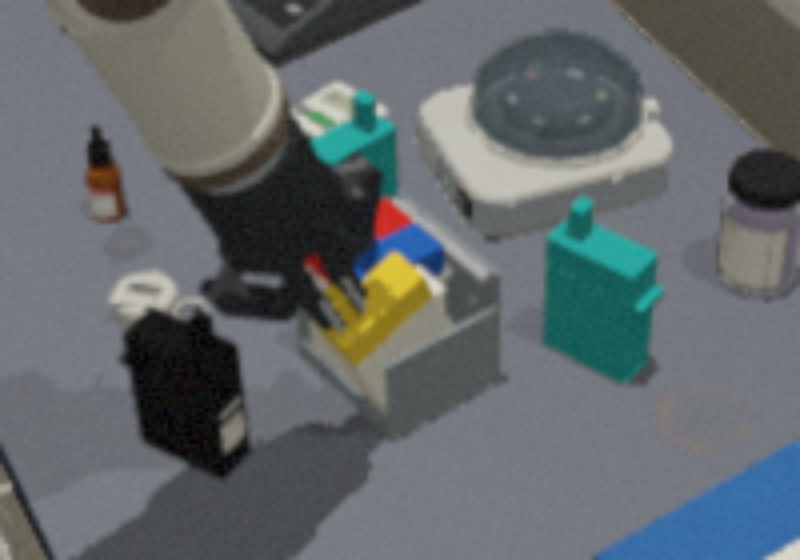

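The picture shows the yellow box tipped forward around (380, 310), the neighbours standing behind it. I'll lift in small steps, watching joint 6.

Call:
servo_tool(commands=[[[0,0.0112,-0.0278,0,0,0,-1],[0,0.0225,-0.0556,0,0,0,-1],[0,0.0225,-0.0556,0,0,0,-1]]])

```text
time: 5.4
position: [0.5237, 0.0985, 0.1409]
tool_rot: [158.0, -0.0, 99.8]
force: [1.2, -0.0, -1.6]
finger_gap: 0.0106
grip_force: 60.4
```

```bash
python3 - <<'E'
from h import *
st=observe();print(st['position'],st['tool_rot'],st['joint_positions'],st['force'])
E
```

```text
[0.52370432 0.09854579 0.14088741] [ 1.57994891e+02 -6.34586250e-03  9.97854825e+01] [-18.92504724  11.77223317   4.50995885 129.67707538   3.17113261
  16.68035426  -7.7650981 ] [ 1.16811415 -0.03983899 -1.58811339]
```

J6 moves away from its limit as the arm rises, so I'll continue up another 110 mm.

Call:
servo_tool(commands=[[[0,0.0225,-0.0556,0,0,0,-1],[0,0.045,-0.111,0,0,0,-1],[0,0.0637,-0.158,0,0,0,-1],[0,0.0824,-0.204,0,0,0,-1],[0,0.0824,-0.204,0,0,0,-1]]])

```text
time: 5.82
position: [0.5253, 0.099, 0.2538]
tool_rot: [157.7, -0.0, 99.8]
force: [0.7, 0.4, -0.9]
finger_gap: 0.0105
grip_force: 60.4
```

```bash
python3 - <<'E'
from h import *
st=observe();p=st['position'];print(p,st['force'],st['joint_positions'])
s=snapshot('scene');save(s,'s3')
print(rel(p+[0,-.02,.01],[180,0,100],st))
# tray: box centre = tcp + 18mm along box x (yaw 10)
print(rel([.482,-.137,.26],[180,0,100],st),rel([.482,-.137,.26],[180,0,90],st))
E
```

```text
[0.52531074 0.09904148 0.25383118] [ 0.74892078  0.42244389 -0.93731981] [-19.20573748   0.89002006   4.44625462 123.5411665    3.23604678
  33.35149551  -7.34345803]
[-0.0394, 0.0013, -0.0211, 0.4963, -0.0001, -0.0047]
[-0.4505, -0.1484, -0.0747, 0.4963, -0.0001, -0.0047] [-0.4505, -0.1484, -0.0747, 0.495, -0.0434, 0.2147]
```

View pics/s3.png

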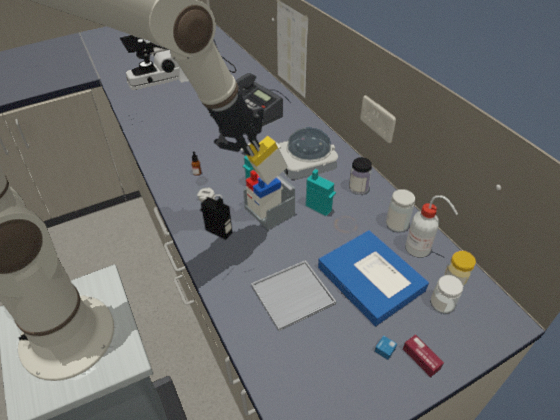

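The scene view shows the yellow box free of the rack at about (265, 155). Red and blue are still standing at (258, 185). I'll carry it to the tray.

Call:
servo_tool(commands=[[[-0.08,-0.02,-0.03,0.1,0,0.03,-1],[-0.15,-0.05,-0.03,0.2,-0.01,0.08,-1],[-0.22,-0.075,-0.04,0.3,-0.02,0.13,-1],[-0.29,-0.1,-0.05,0.4,-0.035,0.18,-1],[-0.36,-0.12,-0.06,0.495,-0.043,0.215,-1],[-0.41,-0.135,-0.07,0.495,-0.043,0.215,-1],[-0.44,-0.145,-0.075,0.495,-0.043,0.215,-1],[-0.45,-0.148,-0.075,0.495,-0.043,0.215,-1],[-0.45,-0.148,-0.075,0.495,-0.043,0.215,-1],[-0.45,-0.148,-0.075,0.495,-0.043,0.215,-1],[-0.45,-0.148,-0.075,0.495,-0.043,0.215,-1]]])

```text
time: 6.78
position: [0.4793, -0.1354, 0.2554]
tool_rot: [-179.6, 0.0, 90.1]
force: [0.9, 0.3, -1.9]
finger_gap: 0.0105
grip_force: 60.4
```

```bash
python3 - <<'E'
from h import *
st=observe();p=st['position'];print(p,st['tool_rot'],st['force'],st['joint_positions'])
s=snapshot('wrist');save(s,'w2');P=cloud(s,st);h=cv2.cvtColor(s['image'],cv2.COLOR_RGB2HSV)
m=(h[...,0]>20)&(h[...,0]<35)&(h[...,1]>130)&(P[...,2]>.15);Q=P[m]
Q=Q[Q[:,2]<np.median(Q[:,2])+.008]
A=np.c_[Q[:,:2]-Q[:,:2].mean(0),np.ones(len(Q))];c=np.linalg.lstsq(A,Q[:,2],rcond=None)[0];print('lid',len(Q),Q.mean(0),np.degrees(c[:2]),c[2])
E
```

```text
[ 0.47934765 -0.13535504  0.25544956] [-1.79584563e+02  1.75265194e-02  9.01373738e+01] [ 0.88377592  0.32299601 -1.93423279] [ -3.00615543  10.21956827  17.59263855 109.57530803  -3.37325423
  61.11417365  16.11341864]
lid 8492 [ 0.50109016 -0.1277945   0.24687501] [ -1.47107985 -17.42652658] 0.2468750086982142
```

View pics/w2.png

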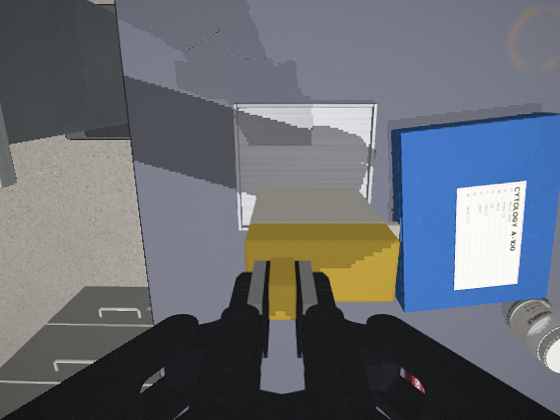

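The tray is at rows 103–230 beyond the held box, whose lid is at rows 222–300. The lid fit mixed in the lid's side, so I'll check uprightness with a cleaner fit.

```bash
python3 - <<'E'
from h import *
st=observe();s=snapshot('wrist');P=cloud(s,st);h=cv2.cvtColor(s['image'],cv2.COLOR_RGB2HSV)
ye=(h[...,0]>20)&(h[...,0]<35)&(h[...,1]>130)
for c in(320,345,370,385):
    print(c,[(r,*P[r,c].round(4)) for r in range(215,302,10)])
m=np.zeros_like(ye);m[262:296,325:388]=1;Q=P[m&ye];A=np.c_[Q[:,:2]-Q[:,:2].mean(0),np.ones(len(Q))]
c=np.linalg.lstsq(A,Q[:,2],rcond=None)[0];print('lid',len(Q),Q.mean(0).round(4),np.degrees(c[:2]).round(2))
E
```

```text
320 [(215, np.float64(0.4979), np.float64(-0.1193), np.float64(0.2147)), (225, np.float64(0.4965), np.float64(-0.1193), np.float64(0.2302)), (235, np.float64(0.4952), np.float64(-0.119), np.float64(0.2445)), (245, np.float64(0.4948), np.float64(-0.1216), np.float64(0.2499)), (255, np.float64(0.4949), np.float64(-0.1265), np.float64(0.25)), (265, np.float64(0.4952), np.float64(-0.1318), np.float64(0.2493)), (275, np.float64(0.4935), np.float64(-0.128), np.float64(0.2661)), (285, np.float64(0.4927), np.float64(-0.128), np.float64(0.2743)), (295, np.float64(0.4921), np.float64(-0.1283), np.float64(0.2811))]
345 [(215, np.float64(0.5113), np.float64(-0.1191), np.float64(0.2151)), (225, np.float64(0.5089), np.float64(-0.1193), np.float64(0.2302)), (235, np.float64(0.5067), np.float64(-0.1191), np.float64(0.2441)), (245, np.float64(0.5059), np.float64(-0.1215), np.float64(0.25)), (255, np.float64(0.5062), np.float64(-0.1265), np.float64(0.2499)), (265, np.float64(0.5065), np.float64(-0.1314), np.float64(0.2498)), (275, np.float64(0.5069), np.float64(-0.137), np.float64(0.2488)), (285, np.f
[... 1242 characters left out ...]
, np.float64(-0.1416), np.float64(0.2497)), (295, np.float64(0.5261), np.float64(-0.1469), np.float64(0.2496))]
 ** On entry to DLASCL parameter number  4 had an illegal value
 ** On entry to DLASCL parameter number  4 had an illegal valueTraceback (most recent call last):
  File "<stdin>", line 7, in <module>
    x, resids, rank, s = _umath_linalg.lstsq(a, b, rcond,
                         ~~~~~~~~~~~~~~~~~~~^^^^^^^^^^^^^
                                             signature=signature)
                                             ^^^^^^^^^^^^^^^^^^^^
    raise LinAlgError("SVD did not converge in Linear Least Squares")
numpy.linalg.LinAlgError: SVD did not converge in Linear Least Squares
```

The lid is level and the underside is at 0.150, so I need about 146 mm down to the tray floor.

Call:
servo_tool(commands=[[[0,0,0.07,0,0,0,-1],[0,0,0.14,0,0,0,-1],[0,0,0.2,0,0,0,-1],[0,0,0.24,0,0,0,-1],[0,0,0.265,0,0,0,-1],[0,0,0.275,0,0,0,-1],[0,0,0.28,0,0,0,-1],[0,0,0.284,0,0,0,-1],[0,0,0.287,0,0,0,-1],[0,0,0.287,0,0,0,-1]]])

```text
time: 7.72
position: [0.4793, -0.1375, 0.1135]
tool_rot: [-179.8, 0.1, 90.0]
force: [-0.2, -0.5, -2.4]
finger_gap: 0.0106
grip_force: 60.3
```

Call:
servo_tool(commands=[[[0,0,0.003,0,0,0,-1],[0,0,0.005,0,0,0,-1],[0,0,0.007,0,0,0,-1],[0,0,0.007,0,0,0,-1]]])

```text
time: 8.05
position: [0.4787, -0.1377, 0.1093]
tool_rot: [-179.7, 0.1, 90.0]
force: [0.2, -0.6, -2.5]
finger_gap: 0.0106
grip_force: 60.4
```

Call:
servo_tool(commands=[[[0,0,0.001,0,0,0,-1],[0,0,0.002,0,0,0,-1],[0,0,0.002,0,0,0,-1]]])

```text
time: 8.3
position: [0.4786, -0.1378, 0.1092]
tool_rot: [-179.7, 0.1, 90.0]
force: [-4.0, 0.3, 7.7]
finger_gap: 0.0108
grip_force: 61.8
```

Contact. I'll release gently, opening partway first.

Call:
servo_tool(commands=[[[0,0,0,0,0,0,-0.65],[0,0,0,0,0,0,-0.55],[0,0,0,0,0,0,-0.4],[0,0,0,0,0,0,-0.3],[0,0,0,0,0,0,-0.2],[0,0,0,0,0,0,-0.2]]], newtons=20)

```text
time: 8.8
position: [0.4786, -0.1376, 0.1082]
tool_rot: [-179.7, 0.1, 90.0]
force: [1.3, 0.5, 0.9]
finger_gap: 0.0343
grip_force: 0.0
```

Call:
servo_tool(commands=[[[0,0,-0.03,0,0,0,-0.2],[0,0,-0.08,0,0,0,-0.2],[0,0,-0.15,0,0,0,-0.2],[0,0,-0.22,0,0,0,-0.2],[0,0,-0.26,0,0,0,-0.2],[0,0,-0.26,0,0,0,-0.2],[0,0,-0.26,0,0,0,-0.2],[0,0,-0.26,0,0,0,-0.2]]])

```text
time: 9.47
position: [0.4787, -0.1371, 0.2374]
tool_rot: [-179.6, 0.1, 90.0]
force: [0.1, -0.2, 0.1]
finger_gap: 0.0341
grip_force: 0.0
```

```bash
python3 - <<'E'
from h import *
st=observe();print(st['position'],st['force'])
s=snapshot('scene');cv2.imwrite('pics/s4.png',cv2.resize(s['image'][120:345,170:470,::-1],(800,600)))
E
```

```text
[ 0.47868807 -0.13714046  0.23743341] [ 0.1442893  -0.22069438  0.10934753]
```

View pics/s4.png

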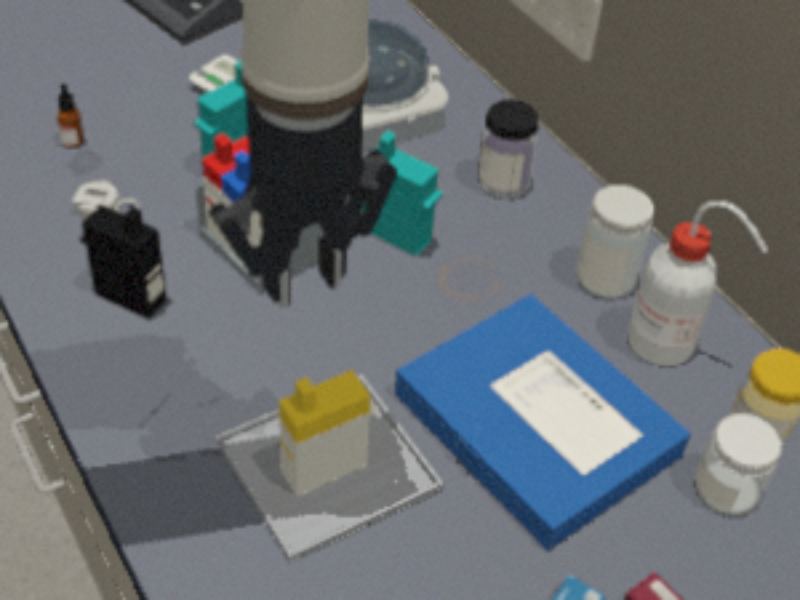

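The yellow box stands upright inside the tray at (325, 435). Red and blue are still upright in the rack at (230, 175), and the gripper is clear of everything.

```bash
python3 -c "
from workcell import *
print(job_done())"
```

```text
the job is handed in; nothing more can be done
None
```

The yellow-lidded box was tipped about 22°, lifted out and stood upright in the tray, with the red and blue boxes still standing in the rack; the job was handed in at about 9.5 s, and no verdict came back.

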